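# Take the setting ring off its keeper hook and mount it

## Task

Two steel setting rings hang on the rack, each held on its bar by a sprung keeper. Press the keeper down and draw off the thicker, smaller ring, lay it flat on the cork mat and let go, then take it afresh round its rim and put it over the spigot of the round stand, fully down on the flange. Leave the other ring hanging on its bar and the bottle, the little box and the black tin where they stand.

Things in the scene. Friction and masses are not known exactly. Their poses are not given: they have to be found in the camera images.
- thick_ring_centre (a point): Centre of the thicker, smaller ring: plain steel, outside diameter 64, bore 48 (wall 8), thickness 24 mm, 0.2 to 0.3 kg; its own x axis is the ring's axis. It hangs on either bar, its axis along the bar, 62 mm out from the plate (50 mm free behind it), the bore on the bar's upper edges: centre 19 mm below the bar's top, the bore's highest line 5 mm above that top. On the bar it lifts only 9 mm
- thin_ring_centre (a point): Centre of the other ring, which stays: plain steel, outside diameter 78 mm, bore 48 mm, 12 mm thick; its own x axis is the ring's axis. It hangs on the other bar
- rack: Fixed grey rack. Origin on the table under the front face of its upright plate (180 wide, 166 mm high), midway between two level bars at y = +60 and -60 mm that point to -x, roughly at the robot. Each bar: 138 mm long (x = 0 to -138), 30 mm wide, top 150 mm and underside 122 mm above the table. A foot 190 mm wide, 12 mm thick, spans x = -80 to +50 mm. A ring is off once its centre is beyond x = -152 mm
- bar_left_top (a point): Top of the left bar (y = +60 mm), mid-width, 62 mm out from the plate, above where a ring's centre hangs; axes as the rack's. The bar is two cheeks 8 mm wide with a 14 mm slot between, into which the keeper sinks. The ring's mid-top is 13 mm above this point. A cross pin below the top, 45 mm out, stops the ring from sliding back
- bar_right_top (a point): The same on the bar at y = -60 mm (right)
- keeper_left_tab (a point): Top of the left keeper's ribbed tab: a sprung leaf 11 mm wide, pivoted 131 mm out from the plate, rising towards the ring; its lip ends 3 mm before the thick ring's face, 17 mm above the bar's top. Pressed (2 N at first, 4 N at last) it sinks flush into the slot; let go, it rises. A fingertip that goes down before the ring to the bar's top holds it open as the pinched ring is drawn off
- keeper_right_tab (a point): The same on the right keeper
- keeper_left (a joint): Angle of the left keeper, rad: 0 up (closed), about 0.21 where a ring passes, 0.34 flush in the bar
- keeper_right (a joint): The same of the right keeper
- mat_top (a point): Centre of the top of a cork mat fixed on the table, 110 x 110 mm, 4 mm thick, sides along its x and y axes. The mat and the stand may change places. A fixed microscope stands behind them, from about x = 0.6 m on (y = 0 to -0.2 m): carry the ring clear of it and above the rack
- seat (a point): On the round aluminium stand (flange 92 mm in diameter, its upper face 12 mm above the table, fixed): centre of the flange's upper face, z up. From it a steel spigot of 44 mm diameter rises 16 mm, its top 4 mm chamfered. The mounted ring lies on the flange with its centre 12 mm above this point
- dropper_bottle: Small clear dropper bottle, 29 mm diameter, 95 mm high, origin at the centre of its underside; leave alone
- small_box: Little card box, 49 x 63 x 30 mm, origin at the centre of its underside; leave alone
- knurled_tin: Black knurled tin, 67 mm diameter, 38 mm high, origin at the centre of its underside; leave alone
Not all that is in view belongs to the job. Leave any pink look-alike of the part that bears thick_ring_centre alone.

How it is judged (in metres and radians):
On the way, in this order (a step that is already met when the one before it is completed fails the run):
1. the keeper in front of the thick ring is pressed down while the ring still hangs on its bar (((value of joint keeper_left above 0.15 rad and distance between thick_ring_centre and bar_left_top below 0.05 m) or (value of joint keeper_right above 0.15 rad and distance between thick_ring_centre and bar_right_top below 0.05 m))), for 0.05 s.
2. the thick ring is off its bar (x of thick_ring_centre in the frame of rack below -0.15 m), for 0.1 s.
3. the thick ring lies flat on the cork mat, let go (angle between the x axis of thick_ring_centre and the z axis of mat_top, either way round below 0.1 rad and horizontal distance between thick_ring_centre and mat_top below 0.06 m and z of thick_ring_centre in the frame of mat_top below 0.016 m and contact force between the fingers and thick_ring below 0.1 N), for 0.2 s.
At the end, for the whole second after the job is handed in: The thick ring sits over the spigot, flat (within 3 degrees) and fully down on the flange (its centre within 2.5 mm of 12 mm above it and within 5 mm of the axis), at rest and released; the thin ring still hangs on its bar (moved less than 30 mm) (horizontal distance between thick_ring_centre and seat below 0.005 m and z of thick_ring_centre in the frame of seat between 0.009 and 0.0145 m and angle between the x axis of thick_ring_centre and the z axis of seat, either way round below 0.06 rad and linear speed of thick_ring below 0.02 m/s and z of thin_ring_centre in the frame of rack above 0.12 m and distance of thin_ring_centre from where it was at the start of the episode below 0.03 m); the robot touches nothing.
It fails at once if the thin ring is taken or knocked off its bar (distance of thin_ring_centre from where it was at the start of the episode above 0.05 m).
It fails at once if the bottle, the little box or the black tin is shifted by more than 30 mm (distance of any of dropper_bottle, small_box, knurled_tin from where it was at the start of the episode above 0.03 m).
It also fails if it takes over 64 s, if anything falls off the work surface, if the arm or the gripper's body presses on something with over 40 N, if the wrist force passes 120 N, or if a joint passes its speed limit or range.

## Robot

A 6-joint arm with a two-finger parallel gripper is mounted at the origin on a cart in front of the work surface, level with it; the furniture and walls round the work are solid. World frame = base frame: x ahead of the robot, y to its left, z up, the work surface at z = 0. Lengths are in mm, angles in rad, forces in N, time in s.
With the tool pointing down it reaches from about 275 to 1000 mm from the base axis. Payload 8.4 kg.
Tool frame: the origin (TCP) lies on the centre line of the jaws, within the pads' length; the fingertips stand 25 mm ahead of it and the grasp point (between the pads) lies 6 mm ahead of it; z points along the fingers, x is the direction in which the jaws open and shut, and the axes are right-handed (so a half turn about z gives the same grasp; the last joint's range is limited). The gripper opens to 85 mm and grips with 20 to 120 N. Pads are 22 mm wide; open, the fingers measure 114 mm over their backs; the gripper's body (76 mm by 85 mm) begins 54 mm behind the grasp point. The pads swing forward as they close: fully open they stand 13 mm farther back than shut.
Start: joints at [-1.169, 0.353, 1.633, -0, 1.155, -0.002], TCP at [245.571, -574.737, 256.281] pointing down, gripper open.
Joint ranges: [-2.63, 2.63], [-0.92, 2.1], [0.06, 2.66], [-1.3, 4.44], [0, 2.69], [-3.02, 3.02]. Speed limits (rad/s): [2.22, 2.22, 2.79, 3.14, 3.14, 3.14].

## Interface

Orientations are given as [roll, pitch, yaw] about the fixed x, y, z axes, in that order (R = Rz(yaw) Ry(pitch) Rx(roll)).
In Python, from rig import r gives the robot as it stands. The module is installed in compiled form; this text tells all that it offers.
- The arm moves only by the tool jog_arm, never from a script. Its argument "deltas" is a list of rows, each an object with "gripper": the gripper command: -1 is fully open, 1 is shut, values between are in proportion; "translation": the shift along the world's x, y, z in units of 10 cm (1.0 is 10 cm), a list of three; "dr": the turn, a rotation vector about the world's x, y, z in units of pi/2 rad (1.0 is pi/2 rad), a list of three. In form: [{"gripper": gripper, "translation": [x, y, z], "dr": [wx, wy, wz]}, ...]. A call has 1 to 12 rows; each row shifts and turns the commanded pose from where the row before left it; what a row does not reach is not made up. A row lasts 1/12 s, in which the tool goes at most 41.7 mm and 7.16 degrees, less where a joint would pass 70% of its speed; a pose out of reach is approached as far as the arm can. A call with a number of a shift or a turn outside -1 to 1 is refused whole. A call with a gripper value outside its range is refused whole. The fingers move at their own pace and stop on an object; "squeeze" is the grip in N (left out, the last holds). Time passes only in rows, so rows that do not move let the fingers close. It gives the time, the measured TCP pose, the force and the opening at its end, in the units of the state.
- r.sense(): the state, without advancing time (a new reading comes with each control period).
- r.grab_frame(name): name is "side" or "top"; returns the picture (400x640x3 uint8, blue, green, red); there is no depth.
- r.calibration(name): a dict with "mtx" (3x3 intrinsics, pixels), "world_from_camera" (4x4, takes a point from camera to world coordinates). Camera axes: x right, y down, z forward; pixel columns grow to the right and rows downward; lengths in mm; the calibration is good to about 2 mm. A picture is of the moment at which its call begins. calibration takes no time and is no camera call.
- r.sign_off(): hands the job in, once; it reports no verdict.
The state is a dict: "clock": time; "qpos": joint angles; "qvel": joint speeds; "joint_efforts": joint torques, N m; "eef_pos": TCP position; "tcp_rot": TCP orientation; "contact_force": force on the tool from outside, world axes, zero at the start; "wrist_torque": the same for the moment, N m; "opening": opening from 0.0 (shut) to 1.0 (fully open).
Only numpy, scipy, OpenCV 4.12 (cv2) and the standard library are available. Lean on these libraries where they do the work, as an engineer would, in place of code of your own. Each camera call takes 0.05 s, during which the arm holds its last target. There are 200 camera calls.

## Working session

There is one attempt and no reset: what is moved stays moved. The work goes in short steps, Python scripts to look and compute and a tool call to move; the robot and the scene stay as the last step left them, time stands still between calls to the robot, and variables do not carry over. Pictures are saved under pics/ and viewed, about 8 in all and at most 12, crops included, and the job is handed in when it is done.

Besides the shell and the picture viewer there is one more tool, called after "Emit:" as name([rows], argument=value, ...), one row to a line, values as JSON. jog_arm: Moves the arm, as the interface text tells. Shifts and turns lie within -1 to 1; 1 stands for 10 cm of shift or pi/2 rad of turn. Its arguments: {"type":"object","properties":{"deltas":{"type":"array"},"squeeze":{"type":"number"}},"required":["deltas"]}

```bash
mkdir -p pics; python3 - <<'E'
from rig import r
import cv2,numpy as np
np.set_printoptions(precision=3,suppress=True)
for n in("side","top"):
    cv2.imwrite(f"pics/{n}0.png",r.grab_frame(n)); c=r.calibration(n); print(n,np.array(c["mtx"]),np.array(c["world_from_camera"]))
print(r.sense())
E
```

```text
side [[435.882   0.    320.269]
 [  0.    435.882 201.414]
 [  0.      0.      1.   ]] [[   0.858    0.36    -0.367  945.636]
 [   0.514   -0.592    0.621 -858.654]
 [   0.006   -0.721   -0.692  934.79 ]
 [   0.       0.       0.       1.   ]]
top [[382.959   0.    323.911]
 [  0.    382.959 200.881]
 [  0.      0.      1.   ]] [[   0.111   -0.97     0.218  292.817]
 [  -0.994   -0.109    0.021 -149.029]
 [   0.003   -0.219   -0.976 1211.525]
 [   0.       0.       0.       1.   ]]
{'clock': 0.1, 'qpos': array([-1.169,  0.354,  1.634, -0.   ,  1.155, -0.002]), 'qvel': array([-0.001, -0.003, -0.001, -0.   , -0.   , -0.001]), 'joint_efforts': array([ -0.   , -60.636, -34.282,  -0.   ,   0.004,   0.   ]), 'eef_pos': array([ 245.428, -574.367,  255.628]), 'tcp_rot': array([ 3.142,  0.001, -1.167]), 'contact_force': array([0.978, 0.728, 0.319]), 'wrist_torque': array([ 0.004, -0.015, -0.028]), 'opening': 0.9970029505695747}
```

View pics/side0.png

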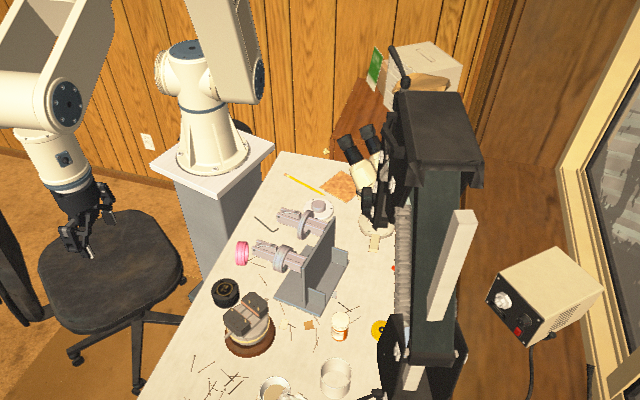

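View pics/top0.png

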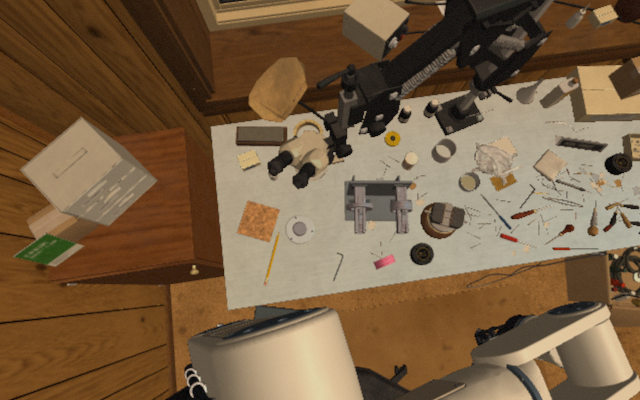

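```bash
cat > h.py <<'E'
import numpy as np,cv2
from rig import r
np.set_printoptions(precision=2,suppress=True)
def ray(n,u,v):
    c=r.calibration(n);T=np.array(c["world_from_camera"]);d=T[:3,:3]@np.linalg.solve(np.array(c["mtx"]),[u,v,1]);return T[:3,3],d
def onz(n,u,v,z):
    o,d=ray(n,u,v);return o+d*(z-o[2])/d[2]
def proj(n,p):
    c=r.calibration(n);T=np.linalg.inv(np.array(c["world_from_camera"]));q=np.array(c["mtx"])@(T[:3,:3]@np.array(p)+T[:3,3]);return q[:2]/q[2]
def tri(a,b):
    (o1,d1),(o2,d2)=ray("side",*a),ray("top",*b);A=np.stack([d1,-d2],1);t=np.linalg.lstsq(A,o2-o1,rcond=None)[0]
    p,q=o1+d1*t[0],o2+d2*t[1];return (p+q)/2,np.linalg.norm(p-q)
E
python3 - <<'E'
import cv2
a=cv2.imread("pics/side0.png")[180:320,200:400];b=cv2.imread("pics/top0.png")[160:280,225:445]
cv2.imwrite("pics/sc.png",cv2.resize(a,None,fx=4,fy=4,interpolation=cv2.INTER_CUBIC))
cv2.imwrite("pics/tc.png",cv2.resize(b,None,fx=3.6,fy=3.6,interpolation=cv2.INTER_CUBIC))
E
```

```text
(no output)
```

View pics/sc.png

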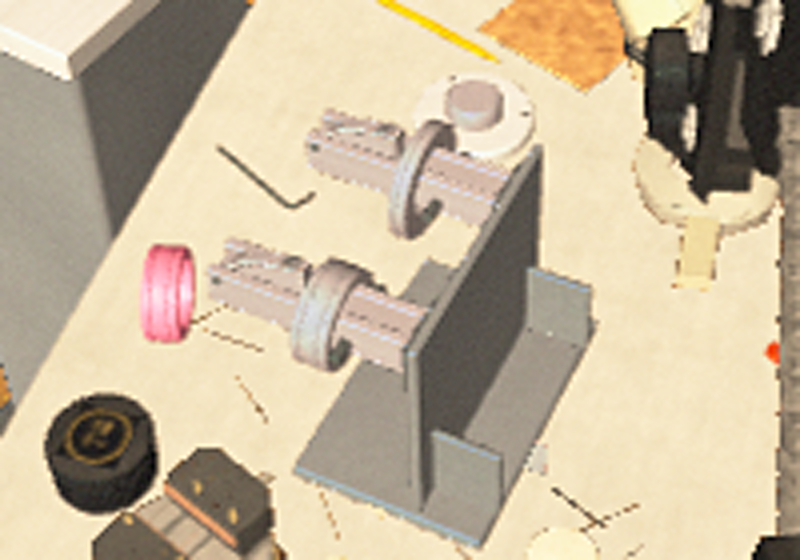

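View pics/tc.png

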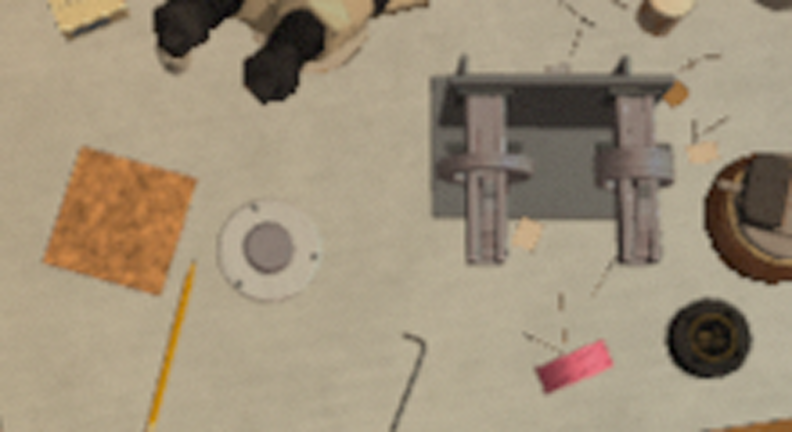

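```bash
python3 - <<'E'
from h import *
t=lambda x,y:(225+x/3.6-.36,160+y/3.6-.36)
s=lambda x,y:(200+x/4-.37,180+y/4-.37)
im=cv2.imread("pics/top0.png");hsv=cv2.cvtColor(im,cv2.COLOR_BGR2HSV)
m=cv2.inRange(hsv,(5,110,90),(22,255,255));m[:,:230]=0;m[:,290:]=0;m[:190]=0;m[255:]=0
m=cv2.morphologyEx(m,cv2.MORPH_CLOSE,np.ones((3,3)))
c=max(cv2.findContours(m,0,2)[0],key=cv2.contourArea);rc=cv2.minAreaRect(c);print("mat px",rc)
print("mat",onz("top",*rc[0],4)); P=[onz("top",*p,4)[:2] for p in cv2.boxPoints(rc)];print(np.array(P))
# spigot: dark blob within flange
g=cv2.cvtColor(im,cv2.COLOR_BGR2GRAY).astype(float);roi=g[216:242,288:314];print(roi[8:20:2].astype(int))
for n,a,z in(("spig",(269,247),28),("flange",(269,249.5),12),("tipL_l",(466,264),150),("tipL_r",(506,264),150),("tipR_l",(618,264),150),("tipR_r",(662,264),150),("thick near",(635,185),150),("thin",(486,165),163),("tin",(708,337),38),("thickL",(596,163),131),("thickR",(673,163),131)):print(n,onz("top",*t(*a),z))
for n,a,z in(("spigS",(476,98),28),("flS",(474,115),12),("bar R tip near top",(210,271),150),("R tip far",(230,240),150),("L tip",(306,146),150),("L tip far",(326,112),150)):print(n,onz("side",*s(*a),z))
print("tri ring top", tri(s(330,275),t(635,163)))
E
```

```text
mat px ((257.8918762207031, 220.85134887695312), (33.9669189453125, 34.481571197509766), 17.10272979736328)
mat [474.66  79.69   4.  ]
[[430.65 141.32]
 [540.26 125.95]
 [519.28  17.21]
 [410.68  34.56]]
[[174 173 172 177 173 152 120 111 124 125 124 126 126 126 124 122 127 158
  172 173 173 172 174 173 176 168]
 [174 174 173 174 150 109 115 127 128 124 127 127 128 126 127 125 125 134
  159 174 175 174 172 173 175 174]
 [173 176 173 173 132 107 122 128 128 127 129 128 127 127 124 126 125 125
  141 164 174 174 175 175 173 177]
 [174 175 174 175 146 109 120 127 128 129 128 125 123 125 125 126 126 126
  148 170 172 175 174 151 139 164]
 [172 173 176 174 173 139  97 108 124 127 126 124 125 126 129 128 121 136
  161 174 175 175 173 159 159 170]
 [171 173 176 176 174 174 161 126  91  90 105 110 113 109 104 118 149 168
  173 175 172 176 176 177 175 171]]
spig [462.28 -56.71  28.  ]
flange [462.37 -55.74  12.  ]
tipL_l [ 448.57 -219.55  150.  ]
tipL_r [ 452.01 -250.36  150.  ]
tipR_l [ 461.65 -336.65  150.  ]
tipR_r [ 465.44 -370.57  150.  ]
thick near [ 525.43 -345.6   150.  ]
thin [ 525.52 -226.91  163.  ]
tin [ 425.82 -436.57   38.  ]
thickL [ 544.06 -316.82  131.  ]
thickR [ 550.94 -378.22  131.  ]
spigS [466.39 -58.07  28.  ]
flS [466.12 -60.43  12.  ]
bar R tip near top [ 472.84 -370.92  150.  ]
R tip far [ 468.36 -345.58  150.  ]
L tip [ 462.02 -258.16  150.  ]
L tip far [ 455.45 -226.63  150.  ]
tri ring top (array([ 540.21, -343.08,  159.8 ]), np.float64(1.4283238162717085))
```

Emit:
jog_arm([
  {"gripper": -0.05,"translation": [0.2,0.16,0],"dr": [0,0,0.06]},
  {"gripper": -0.05,"translation": [0.2,0.16,0],"dr": [0,0,0.06]},
  {"gripper": -0.05,"translation": [0.2,0.16,0],"dr": [0,0,0.06]},
  {"gripper": -0.05,"translation": [0.2,0.16,0],"dr": [0,0,0.06]},
  {"gripper": -0.05,"translation": [0.2,0.16,0],"dr": [0,0,0.06]},
  {"gripper": -0.05,"translation": [0.2,0.16,0],"dr": [0,0,0.06]},
  {"gripper": -0.05,"translation": [0.2,0.16,0],"dr": [0,0,0.06]},
  {"gripper": -0.05,"translation": [0.2,0.16,0],"dr": [0,0,0.06]},
  {"gripper": -0.05,"translation": [0.2,0.16,0],"dr": [0,0,0.06]},
  {"gripper": -0.05,"translation": [0.2,0.16,0],"dr": [0,0,0.06]},
  {"gripper": -0.05,"translation": [0.2,0.16,0],"dr": [0,0,0.06]},
  {"gripper": -0.05,"translation": [0.2,0.16,0],"dr": [0,0,0.06]},
], squeeze=60)

```text
clock: 1.1
eef_pos: [486.3, -381.7, 255.9]
tcp_rot: [-3.141, 0.001, -0.031]
contact_force: [0.6, -1.1, -0.9]
opening: 0.526
```

Emit:
jog_arm([
  {"gripper": -0.05,"translation": [0.2,0.12,0],"dr": [0,0,0.03]},
  {"gripper": -0.05,"translation": [0.2,0.12,-0.1],"dr": [0,0,0.03]},
  {"gripper": -0.05,"translation": [0.17,0.11,-0.2],"dr": [0,0,0.029]},
  {"gripper": -0.05,"translation": [0,0,-0.2],"dr": [0,0,0]},
  {"gripper": -0.05,"translation": [0,0,0],"dr": [0,0,0]},
])

```text
clock: 1.52
eef_pos: [541.4, -345.6, 202.0]
tcp_rot: [-3.137, 0.005, 0.106]
contact_force: [-1.4, 0.8, -0.4]
opening: 0.527
```

```bash
python3 - <<'E'
from h import *
for n,(x,y) in(("side",(230,190)),("top",(340,150))):
    im=r.grab_frame(n)[y:y+100,x:x+130]; cv2.imwrite(f"pics/{n}1.png",im)
a,b=[cv2.resize(cv2.imread(f"pics/{n}1.png"),None,fx=4.6,fy=4.6,interpolation=2)[:,:] for n in("side","top")]
cv2.imwrite("pics/both1.png",cv2.resize(np.hstack([a[:,:],b]),None,fx=.66,fy=.66))
s=r.sense();print(s["eef_pos"],s["tcp_rot"],s["contact_force"],proj("side",s["eef_pos"]))
E
```

```text
[ 541.93 -347.42  205.6 ] [-3.14  0.    0.1 ] [0.82 0.54 0.71] [280.85 236.61]
```

View pics/both1.png

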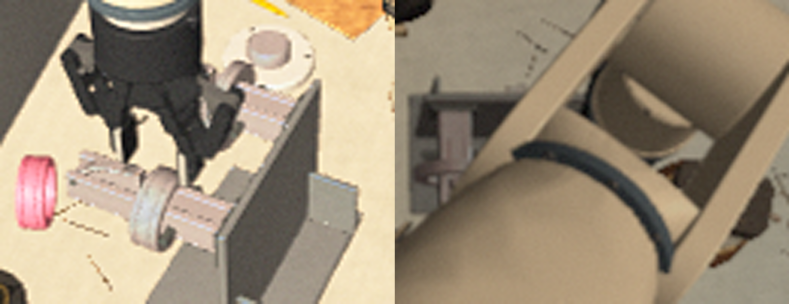

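Emit:
jog_arm([
  {"gripper": -0.05,"translation": [0,0,-0.1],"dr": [0,0,0]},
  {"gripper": -0.05,"translation": [0,0,-0.1],"dr": [0,0,0]},
  {"gripper": -0.05,"translation": [0,0,-0.04],"dr": [0,0,0]},
  {"gripper": -0.05,"translation": [0,0,0],"dr": [0,0,0]},
])

```text
clock: 1.95
eef_pos: [542.4, -348.1, 181.8]
tcp_rot: [3.141, -0.0, 0.103]
contact_force: [-1.1, 0.1, 2.0]
opening: 0.529
```

Emit:
jog_arm([
  {"gripper": -0.05,"translation": [0,0,-0.03],"dr": [0,0,0]},
  {"gripper": -0.05,"translation": [0,0,0],"dr": [0,0,0]},
  {"gripper": -0.05,"translation": [0,0,0],"dr": [0,0,0]},
])

```text
clock: 2.2
eef_pos: [542.9, -348.1, 179.8]
tcp_rot: [3.141, -0.001, 0.104]
contact_force: [1.4, -0.4, 3.2]
opening: 0.526
```

Emit:
jog_arm([
  {"gripper": -0.05,"translation": [0,0,-0.02],"dr": [0,0,0]},
  {"gripper": -0.05,"translation": [0,0,0],"dr": [0,0,0]},
  {"gripper": -0.05,"translation": [0,0,0],"dr": [0,0,0]},
])

```text
clock: 2.45
eef_pos: [543.1, -347.9, 177.6]
tcp_rot: [3.141, -0.001, 0.104]
contact_force: [3.4, -1.3, 3.1]
opening: 0.523
```

Emit:
jog_arm([
  {"gripper": -0.05,"translation": [0,0,-0.02],"dr": [0,0,0]},
  {"gripper": -0.05,"translation": [0,0,0],"dr": [0,0,0]},
  {"gripper": -0.05,"translation": [0,0,0],"dr": [0,0,0]},
])

```text
clock: 2.7
eef_pos: [542.8, -347.8, 175.3]
tcp_rot: [3.141, -0.0, 0.104]
contact_force: [5.1, -1.0, 4.2]
opening: 0.525
```

Emit:
jog_arm([
  {"gripper": -0.05,"translation": [0,0,-0.015],"dr": [0,0,0]},
  {"gripper": -0.05,"translation": [0,0,0],"dr": [0,0,0]},
  {"gripper": -0.05,"translation": [0,0,0],"dr": [0,0,0]},
])

```text
clock: 2.95
eef_pos: [542.7, -347.7, 173.8]
tcp_rot: [3.142, -0.0, 0.104]
contact_force: [5.0, 0.6, 4.3]
opening: 0.528
```

Emit:
jog_arm([
  {"gripper": 0.15,"translation": [0,0,0],"dr": [0,0,0]},
  {"gripper": 0.3,"translation": [0,0,0],"dr": [0,0,0]},
  {"gripper": 0.4,"translation": [0,0,0],"dr": [0,0,0]},
  {"gripper": 0.4,"translation": [0,0,0],"dr": [0,0,0]},
])

```text
clock: 3.28
eef_pos: [542.1, -348.0, 174.7]
tcp_rot: [3.141, 0.001, 0.104]
contact_force: [-0.1, 0.8, 12.7]
opening: 0.302
```

Emit:
jog_arm([
  {"gripper": 0.5,"translation": [0,0,0.015],"dr": [0,0,0]},
  {"gripper": 1,"translation": [0,0,0],"dr": [0,0,0]},
  {"gripper": 1,"translation": [0,0,0],"dr": [0,0,0]},
  {"gripper": 1,"translation": [0,0,0],"dr": [0,0,0]},
])

```text
clock: 3.62
eef_pos: [542.0, -347.9, 175.2]
tcp_rot: [-3.142, 0.001, 0.104]
contact_force: [0.6, -1.4, 6.6]
opening: 0.261
```

Emit:
jog_arm([
  {"gripper": 1,"translation": [0,0,0.008],"dr": [0,0,0]},
  {"gripper": 1,"translation": [-0.05,-0.0055,0],"dr": [0,0,0]},
  {"gripper": 1,"translation": [-0.05,-0.0055,0],"dr": [0,0,0]},
  {"gripper": 1,"translation": [-0.05,-0.0055,0],"dr": [0,0,0]},
  {"gripper": 1,"translation": [0,0,0],"dr": [0,0,0]},
])

```text
clock: 4.03
eef_pos: [526.8, -349.3, 176.1]
tcp_rot: [-3.141, -0.0, 0.103]
contact_force: [3.4, 0.8, 2.6]
opening: 0.262
```

Emit:
jog_arm([
  {"gripper": 1,"translation": [-0.1,-0.0105,0],"dr": [0,0,0]},
  {"gripper": 1,"translation": [-0.1,-0.0105,0],"dr": [0,0,0]},
  {"gripper": 1,"translation": [-0.1,-0.0105,0],"dr": [0,0,0]},
  {"gripper": 1,"translation": [-0.1,-0.0105,0],"dr": [0,0,0]},
  {"gripper": 1,"translation": [0,0,0],"dr": [0,0,0]},
])

```text
clock: 4.45
eef_pos: [486.2, -353.8, 176.4]
tcp_rot: [3.141, 0.0, 0.103]
contact_force: [-0.0, -0.7, 3.4]
opening: 0.259
```

Emit:
jog_arm([
  {"gripper": 1,"translation": [-0.1,-0.0105,0],"dr": [0,0,0]},
  {"gripper": 1,"translation": [-0.1,-0.0105,0],"dr": [0,0,0]},
  {"gripper": 1,"translation": [-0.1,-0.0105,0],"dr": [0,0,0]},
  {"gripper": 1,"translation": [-0.1,-0.0105,0],"dr": [0,0,0]},
  {"gripper": 1,"translation": [-0.1,-0.0105,0],"dr": [0,0,0]},
  {"gripper": 1,"translation": [-0.1,-0.0105,0],"dr": [0,0,0]},
  {"gripper": 1,"translation": [0,0,0],"dr": [0,0,0]},
  {"gripper": 1,"translation": [0,0,0],"dr": [0,0,0]},
])

```text
clock: 5.12
eef_pos: [426.8, -359.9, 175.9]
tcp_rot: [-3.141, 0.0, 0.103]
contact_force: [0.0, -0.1, -2.5]
opening: 0.258
```

```bash
python3 - <<'E'
from h import *
im=r.grab_frame("side")[170:300,190:350]; cv2.imwrite("pics/side2.png",cv2.resize(im,None,fx=4,fy=4,interpolation=2))
s=r.sense();print(s["eef_pos"],s["tcp_rot"],s["contact_force"],s["opening"])
E
```

```text
[ 427.47 -359.99  176.04] [-3.14 -0.    0.1 ] [ 0.58  0.33 -2.22] 0.25827771613567513
```

View pics/side2.png

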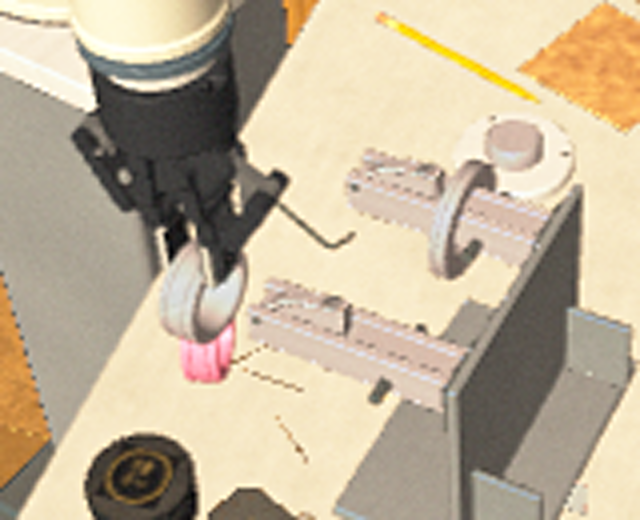

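Emit:
jog_arm([
  {"gripper": 1,"translation": [0,0,0.15],"dr": [0,0,0]},
  {"gripper": 1,"translation": [0,0,0.3],"dr": [0,0,0]},
  {"gripper": 1,"translation": [0,0,0.3],"dr": [0,0,0]},
  {"gripper": 1,"translation": [0,0.1,0.15],"dr": [0,0,0]},
  {"gripper": 1,"translation": [0,0.2,0],"dr": [0,0,0]},
  {"gripper": 1,"translation": [0,0.3,0],"dr": [0,0,0]},
  {"gripper": 1,"translation": [0,0.35,0],"dr": [0,0,0]},
  {"gripper": 1,"translation": [0,0.35,0],"dr": [0,0,0]},
  {"gripper": 1,"translation": [0,0.35,0],"dr": [0,0,0]},
  {"gripper": 1,"translation": [0,0.35,0],"dr": [0,0,0]},
  {"gripper": 1,"translation": [0,0.35,0],"dr": [0,0,0]},
  {"gripper": 1,"translation": [0,0.35,0],"dr": [0,0,0]},
])

```text
clock: 6.17
eef_pos: [427.7, -88.1, 266.3]
tcp_rot: [3.142, -0.001, 0.104]
contact_force: [1.3, 1.0, -1.4]
opening: 0.256
```

Emit:
jog_arm([
  {"gripper": 1,"translation": [0,0.35,0],"dr": [0.0057,-0.0553,0]},
  {"gripper": 1,"translation": [0,0.35,0],"dr": [0.0057,-0.0553,0]},
  {"gripper": 1,"translation": [0,0.35,-0.1],"dr": [0.0057,-0.0553,0]},
  {"gripper": 1,"translation": [0.05,0.3,-0.2],"dr": [0.0057,-0.0553,0]},
  {"gripper": 1,"translation": [0.05,0.2,-0.2],"dr": [0.0057,-0.0553,0]},
  {"gripper": 1,"translation": [0.1,0.13,-0.2],"dr": [0.0057,-0.0553,0]},
  {"gripper": 1,"translation": [0.1,0,-0.2],"dr": [0.0057,-0.0553,0]},
  {"gripper": 1,"translation": [0,0,-0.2],"dr": [0.0057,-0.0553,0]},
  {"gripper": 1,"translation": [0,0,-0.2],"dr": [0.0057,-0.0553,0]},
  {"gripper": 1,"translation": [0,0,-0.1],"dr": [0.0057,-0.0553,0]},
  {"gripper": 1,"translation": [0,0,0],"dr": [0,0,0]},
])

```text
clock: 7.08
eef_pos: [458.6, 57.6, 190.4]
tcp_rot: [3.082, -0.624, 0.099]
contact_force: [0.2, -0.6, -1.8]
opening: 0.259
```

Emit:
jog_arm([
  {"gripper": 1,"translation": [0,0,0],"dr": [0,0,0]},
  {"gripper": 1,"translation": [0,0,0],"dr": [0,0,0]},
  {"gripper": 1,"translation": [0,0,0],"dr": [0,0,0]},
])

```text
clock: 7.33
eef_pos: [459.1, 57.7, 190.9]
tcp_rot: [3.084, -0.623, 0.096]
contact_force: [0.8, -0.5, -1.7]
opening: 0.261
```

```bash
python3 - <<'E'
from h import *
im=r.grab_frame("side")[110:240,260:420]; cv2.imwrite("pics/side3.png",cv2.resize(im,None,fx=4,fy=4,interpolation=2))
s=r.sense();print(s["eef_pos"],s["tcp_rot"],s["contact_force"],s["opening"],s["qpos"])
E
```

```text
[459.13  57.67 190.92] [ 3.08 -0.62  0.1 ] [ 0.62 -0.44 -1.17] 0.2587436719651812 [ 0.2   0.    2.43 -0.92  0.15  1.  ]
```

View pics/side3.png

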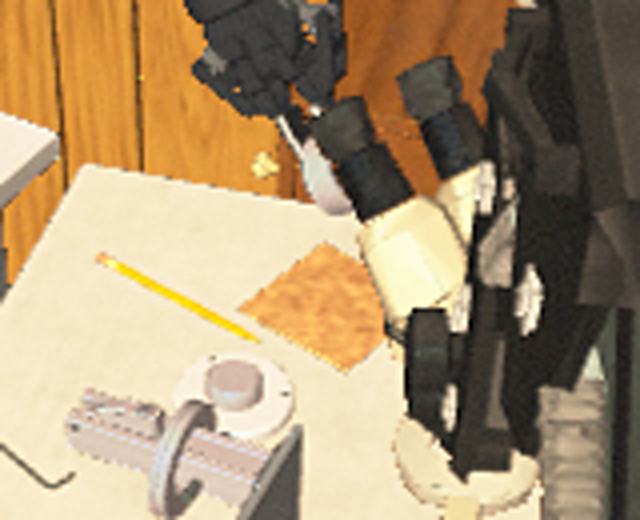

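```bash
python3 - <<'E'
from scipy.spatial.transform import Rotation as R
import numpy as np
a=R.from_euler("xyz",[3.084,-.623,.096]);b=R.from_euler("xyz",[np.pi,-.5,.165])
print((b*a.inv()).as_rotvec()/(np.pi/2))
E
```

```text
[0.02061137 0.08168867 0.06339729]
```

Emit:
jog_arm([
  {"gripper": 1,"translation": [0.05,0.04,0],"dr": [0.005,0.02,0.016]},
  {"gripper": 1,"translation": [0.08,0.06,0],"dr": [0.005,0.02,0.016]},
  {"gripper": 1,"translation": [0.08,0.07,-0.05],"dr": [0.005,0.02,0.016]},
  {"gripper": 1,"translation": [0.08,0.06,-0.1],"dr": [0.005,0.02,0.016]},
  {"gripper": 1,"translation": [0,0,-0.1],"dr": [0,0,0]},
  {"gripper": 1,"translation": [0,0,-0.1],"dr": [0,0,0]},
  {"gripper": 1,"translation": [0,0,0],"dr": [0,0,0]},
  {"gripper": 1,"translation": [0,0,0],"dr": [0,0,0]},
])

```text
clock: 8.05
eef_pos: [477.5, 70.9, 157.2]
tcp_rot: [3.113, -0.54, 0.142]
contact_force: [1.0, -0.9, -1.7]
opening: 0.265
```

```bash
python3 - <<'E'
from rig import r
s=r.sense();print(s["eef_pos"],s["tcp_rot"],s["qpos"])
E
```

```text
[477.54596096  70.85583604 157.19896102] [ 3.1129713  -0.53977481  0.14211205] [ 0.17369464  0.11751337  2.37271951 -0.37999424  0.12114715  0.40458544]
```

Emit:
jog_arm([
  {"gripper": 1,"translation": [0,0,0.05],"dr": [0,0,0.04]},
  {"gripper": 1,"translation": [0,0,0.05],"dr": [0,0,0.04]},
  {"gripper": 1,"translation": [0,0,0],"dr": [0,0,0.04]},
  {"gripper": 1,"translation": [0,0,0],"dr": [0,0,0.04]},
  {"gripper": 1,"translation": [0,0,0],"dr": [0,0,0.04]},
  {"gripper": 1,"translation": [0,0,0],"dr": [0,0,0.04]},
  {"gripper": 1,"translation": [0,0,0],"dr": [0,0,0.04]},
  {"gripper": 1,"translation": [0,0,0],"dr": [0,0,0.04]},
  {"gripper": 1,"translation": [0,0,0],"dr": [0,0,0.04]},
  {"gripper": 1,"translation": [0,0,0],"dr": [0,0,0.04]},
  {"gripper": 1,"translation": [0,0,0],"dr": [0,0,0.04]},
  {"gripper": 1,"translation": [0,0,0],"dr": [0,0,0.04]},
])

```text
clock: 9.05
eef_pos: [475.1, 68.9, 159.9]
tcp_rot: [3.108, -0.527, 0.664]
contact_force: [0.0, 0.0, -1.5]
opening: 0.26
```

```bash
cat > to.py <<'E'
import sys,numpy as np
from scipy.spatial.transform import Rotation as R
from rig import r
np.set_printoptions(precision=4,suppress=True)
s=r.sense();a=R.from_euler("xyz",s["tcp_rot"])
p,t,y=map(eval,sys.argv[1:4])
b=R.from_euler("xyz",[np.pi,-t,y]); print(s["clock"],s["eef_pos"],s["tcp_rot"],s["qpos"],s["contact_force"])
print("move/100",(np.array(p)-s["eef_pos"])/100,"dr",(b*a.inv()).as_rotvec()/(np.pi/2))
E
python3 to.py "[470,65,160]" .785 .9
```

```text
9.05 [475.0587  68.9058 159.9436] [ 3.1079 -0.5269  0.6639] [-0.0657  0.1405  2.3247  0.93    0.3969 -1.5418] [ 0.0452  0.009  -1.4657]
move/100 [-0.0506 -0.0391  0.0006] dr [ 0.1282 -0.1048  0.1626]
```

Emit:
jog_arm([
  {"gripper": 1,"translation": [-0.02,0,0],"dr": [0.026,-0.021,0.033]},
  {"gripper": 1,"translation": [-0.02,0,0],"dr": [0.026,-0.021,0.033]},
  {"gripper": 1,"translation": [-0.02,0,0],"dr": [0.026,-0.021,0.033]},
  {"gripper": 1,"translation": [-0.02,0,0],"dr": [0.026,-0.021,0.033]},
  {"gripper": 1,"translation": [0,0,0],"dr": [0.026,-0.021,0.033]},
  {"gripper": 1,"translation": [0,0,-0.2],"dr": [0,0,0]},
  {"gripper": 1,"translation": [0,0,-0.3],"dr": [0,0,0]},
  {"gripper": 1,"translation": [0,0,-0.1],"dr": [0,0,0]},
  {"gripper": 1,"translation": [0,0,0],"dr": [0,0,0]},
])

```text
clock: 9.8
eef_pos: [466.4, 68.2, 96.5]
tcp_rot: [-3.133, -0.759, 0.875]
contact_force: [-0.5, 0.2, -1.3]
opening: 0.262
```

```bash
python3 to.py "[467,70,68]" .785 .9
```

```text
9.8 [466.3621  68.1737  96.4768] [-3.1335 -0.7587  0.8751] [-0.3036  0.4219  2.3772  1.566   0.693  -2.6232] [-0.4956  0.1644 -1.305 ]
move/100 [ 0.0064  0.0183 -0.2848] dr [ 0.0106 -0.0134  0.0122]
```

Emit:
jog_arm([
  {"gripper": 1,"translation": [0,0.02,-0.15],"dr": [0,0,0]},
  {"gripper": 1,"translation": [0,0,-0.1],"dr": [0,0,0]},
  {"gripper": 1,"translation": [0,0,0],"dr": [0,0,0]},
  {"gripper": 1,"translation": [0,0,-0.02],"dr": [0,0,0]},
  {"gripper": 1,"translation": [0,0,0],"dr": [0,0,0]},
  {"gripper": 1,"translation": [0,0,0],"dr": [0,0,0]},
])

```text
clock: 10.3
eef_pos: [466.7, 70.5, 71.8]
tcp_rot: [-3.136, -0.76, 0.878]
contact_force: [-0.1, 0.1, -2.3]
opening: 0.261
```

```bash
python3 - <<'E'
from h import *
im=r.grab_frame("side")[130:240,270:410]; cv2.imwrite("pics/side4.png",cv2.resize(im,None,fx=4,fy=4,interpolation=2))
E
```

```text
(no output)
```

View pics/side4.png

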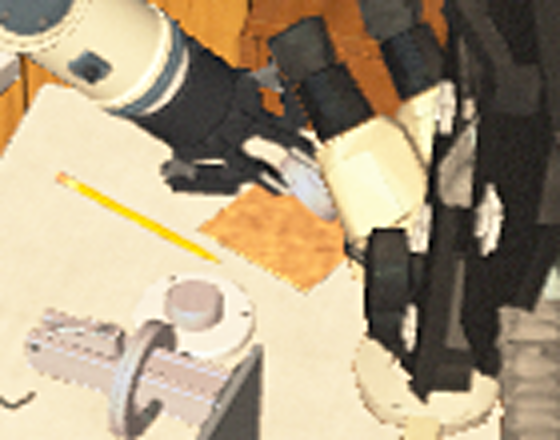

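Emit:
jog_arm([
  {"gripper": 1,"translation": [0,0,-0.03],"dr": [0,0,0]},
  {"gripper": 1,"translation": [0,0,0],"dr": [0,0,0]},
  {"gripper": 1,"translation": [0,0,0],"dr": [0,0,0]},
])

```text
clock: 10.6
eef_pos: [466.1, 70.7, 67.8]
tcp_rot: [-3.133, -0.759, 0.876]
contact_force: [0.1, 0.6, -1.9]
opening: 0.26
```

Emit:
jog_arm([
  {"gripper": 1,"translation": [0,0,-0.02],"dr": [0,0,0]},
  {"gripper": 1,"translation": [0,0,0],"dr": [0,0,0]},
  {"gripper": 1,"translation": [0,0,0],"dr": [0,0,0]},
])

```text
clock: 10.85
eef_pos: [466.4, 70.8, 66.3]
tcp_rot: [-3.133, -0.761, 0.876]
contact_force: [-1.7, -2.6, 6.5]
opening: 0.261
```

Emit:
jog_arm([
  {"gripper": 0.1,"translation": [0,0,0.005],"dr": [0,0,0]},
  {"gripper": -0.15,"translation": [0,0,0],"dr": [0,0,0]},
  {"gripper": -0.25,"translation": [0,0,0],"dr": [0,0,0]},
  {"gripper": -0.25,"translation": [0,0,0],"dr": [0,0,0]},
  {"gripper": -0.25,"translation": [-0.053,-0.064,0.087],"dr": [0,0,0]},
  {"gripper": -0.25,"translation": [-0.053,-0.064,0.087],"dr": [0,0,0]},
  {"gripper": -0.25,"translation": [-0.053,-0.064,0.087],"dr": [0,0,0]},
  {"gripper": -0.25,"translation": [-0.053,-0.064,0.087],"dr": [0,0,0]},
  {"gripper": -0.25,"translation": [-0.06,-0.07,0.1],"dr": [0,0,0]},
  {"gripper": -0.25,"translation": [-0.06,-0.07,0.1],"dr": [0,0,0]},
  {"gripper": -0.25,"translation": [0,0,0.2],"dr": [0,0,0]},
  {"gripper": -0.25,"translation": [0,0,0.3],"dr": [0,0,0]},
])

```text
clock: 11.85
eef_pos: [431.6, 31.0, 170.3]
tcp_rot: [-3.128, -0.757, 0.871]
contact_force: [0.5, 1.0, 0.1]
opening: 0.625
```

```bash
python3 - <<'E'
from h import *
im=r.grab_frame("side")[130:240,270:410]; im2=r.grab_frame("top")[180:260,225:325]
cv2.imwrite("pics/side5.png",np.hstack([cv2.resize(im,(510,400),interpolation=2),cv2.resize(im2,(290,232),interpolation=2)[[*range(232)]+[231]*168]]))
E
python3 to.py "[475,80,150]" 0 .3
```

```text
11.95 [434.2771  30.3927 174.3928] [-3.1401 -0.7613  0.8802] [-0.4445  0.1911  2.3789  1.2114  0.7968 -2.3157] [-0.2844 -0.6974 -0.3481]
move/100 [ 0.4072  0.4961 -0.2439] dr [-0.2741  0.4077 -0.3515]
```

View pics/side5.png

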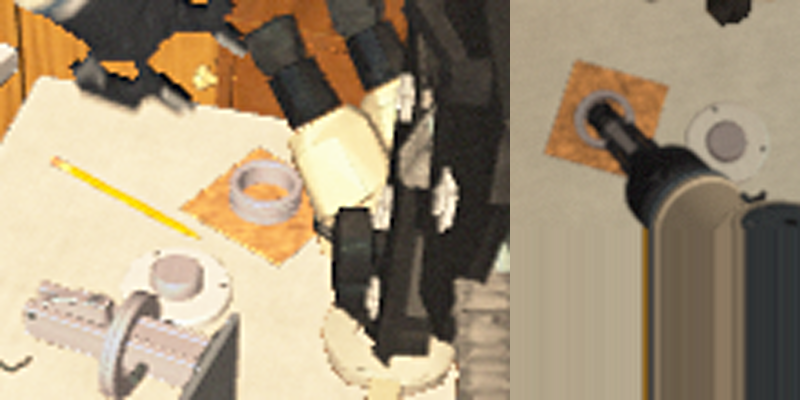

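```bash
python3 to.py "[380,-260,290]" 0 .05
```

```text
11.95 [434.2771  30.3927 174.3928] [-3.1401 -0.7613  0.8802] [-0.4445  0.1911  2.3789  1.2114  0.7968 -2.3157] [-0.2844 -0.6974 -0.3481]
move/100 [-0.5428 -2.9039  1.1561] dr [-0.2243  0.4449 -0.5025]
```

Emit:
jog_arm([
  {"gripper": -1,"translation": [-0.05,-0.25,0.1],"dr": [-0.0187,0.0371,-0.0419]},
  {"gripper": -1,"translation": [-0.05,-0.25,0.1],"dr": [-0.0187,0.0371,-0.0419]},
  {"gripper": -1,"translation": [-0.05,-0.25,0.1],"dr": [-0.0187,0.0371,-0.0419]},
  {"gripper": -1,"translation": [-0.05,-0.25,0.1],"dr": [-0.0187,0.0371,-0.0419]},
  {"gripper": -1,"translation": [-0.05,-0.25,0.1],"dr": [-0.0187,0.0371,-0.0419]},
  {"gripper": -1,"translation": [-0.05,-0.25,0.1],"dr": [-0.0187,0.0371,-0.0419]},
  {"gripper": -1,"translation": [-0.05,-0.25,0.1],"dr": [-0.0187,0.0371,-0.0419]},
  {"gripper": -1,"translation": [-0.05,-0.25,0.1],"dr": [-0.0187,0.0371,-0.0419]},
  {"gripper": -1,"translation": [-0.05,-0.25,0.1],"dr": [-0.0187,0.0371,-0.0419]},
  {"gripper": -1,"translation": [-0.05,-0.25,0.1],"dr": [-0.0187,0.0371,-0.0419]},
  {"gripper": -1,"translation": [-0.05,-0.25,0.1],"dr": [-0.0187,0.0371,-0.0419]},
  {"gripper": -1,"translation": [-0.05,-0.25,0.1],"dr": [-0.0187,0.0371,-0.0419]},
])

```text
clock: 12.95
eef_pos: [372.4, -269.4, 290.9]
tcp_rot: [-3.137, 0.005, 0.045]
contact_force: [0.5, 0.2, -0.3]
opening: 1.004
```

```bash
cat > meas.py <<'E'
from h import *
F={n:[r.grab_frame(n) for _ in range(3)] for n in("side","top")}
F={n:np.mean(f,0) for n,f in F.items()}
np.save("pics/side6.npy",F["side"]);np.save("pics/top6.npy",F["top"])
K=8
def up(n,x0,y0,w,h): return cv2.resize(F[n][y0:y0+h,x0:x0+w],None,fx=K,fy=K,interpolation=cv2.INTER_CUBIC)
def pt(x0,y0,c): return x0+(c[0]+.5)/K-.5, y0+(c[1]+.5)/K-.5
vis=[]
for n,box in(("top",(242,204,36,36)),("side",(318,162,50,44))):   # ring on mat
    im=up(n,*box);m=((im[...,2]-im[...,0])<45).astype(np.uint8)
    N,l,st,ce=cv2.connectedComponentsWithStats(m);
    j=l[im.shape[0]//2-60:im.shape[0]//2+60,im.shape[1]//2-110:im.shape[1]//2+110]
    v=im.clip(0,255).astype(np.uint8);cs=cv2.findContours(m,cv2.RETR_CCOMP,2)
    for c,hh in zip(cs[0],cs[1][0]):
        if cv2.contourArea(c)<3000: continue
        e=cv2.fitEllipse(c);p=pt(*box[:2],e[0]);print(n,"hole" if hh[3]>=0 else "outer",int(cv2.contourArea(c)),"px",np.array(p),"ax",np.array(e[1])/K,"z28",onz(n,*p,28)[:2],"z16",onz(n,*p,16)[:2])
        cv2.drawContours(v,[c],-1,(0,255,0),1)
    vis.append(cv2.resize(v,(400,int(400*v.shape[0]/v.shape[1]))))
for n,box in(("top",(286,214,28,30)),("side",(300,194,36,32))):   # spigot + flange
    im=up(n,*box);g=im.mean(2);m=(g<145).astype(np.uint8);m2=(g>185 if n=="side" else g>160).astype(np.uint8)
    v=im.clip(0,255).astype(np.uint8)
    for c in cv2.findContours(m,0,2)[0]:
        if cv2.contourArea(c)<3000: continue
        e=cv2.fitEllipse(c);p=pt(*box[:2],e[0]);print(n,"spig",int(cv2.contourArea(c)),np.array(p),np.array(e[1])/K,"z28",onz(n,*p,28)[:2],"z20",onz(n,*p,20)[:2])
        cv2.drawContours(v,[c],-1,(0,255,0),1)
    vis.append(cv2.resize(v,(400,int(400*v.shape[0]/v.shape[1]))[:2]))
H=[x[:300] if len(x)>300 else np.pad(x,((0,300-len(x)),(0,0),(0,0))) for x in [cv2.resize(q,None,fx=.7,fy=.7) for q in vis]]
cv2.imwrite("pics/m6.png",np.vstack([np.hstack(H[:2]),np.hstack(H[2:])]))
E
python3 meas.py
```

```text
top outer 3739 px [276.11 228.8 ] ax [ 3.99 48.26] z28 [452.52  15.04] z16 [454.14  16.7 ]
top outer 20395 px [257.14 220.96] ax [19.83 20.49] z28 [470.43  77.44] z16 [472.23  79.73]
top hole 10917 px [257.28 220.98] ax [13.94 15.65] z28 [470.43  77.  ] z16 [472.23  79.29]
side outer 5115 px [324.88 202.77] ax [ 8.45 13.99] z28 [479.38 -43.36] z16 [473.21 -32.57]
side outer 16990 px [342.44 182.32] ax [17.37 19.58] z28 [479.6   65.26] z16 [473.44  77.49]
side hole 4006 px [342.59 182.27] ax [ 5.86 13.69] z28 [479.9  65.7] z16 [473.74  77.93]
side outer 18209 px [359.96 180.09] ax [11.58 34.26] z28 [521.87 103.49] z16 [516.27 116.23]
top spig 10866 [299.   228.47] [14.35 15.11] z28 [461.48 -55.66] z20 [462.62 -55.03]
side spig 3182 [308.4  218.13] [ 7.24 18.59] z28 [ 471.09 -123.09] z20 [ 466.9  -116.61]
```

View pics/m6.png

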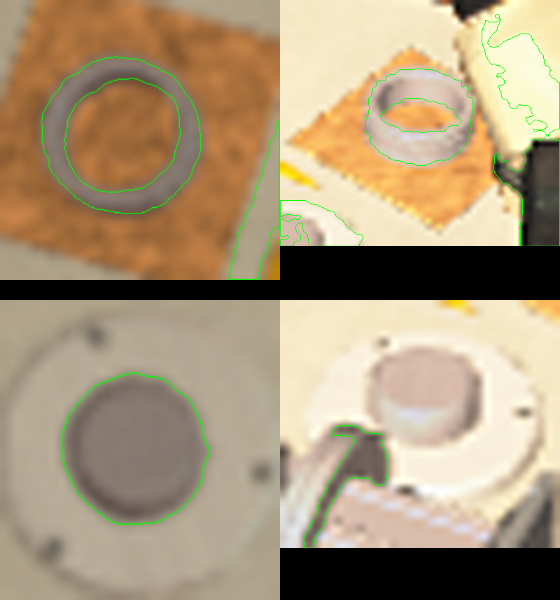

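Emit:
jog_arm([
  {"gripper": -1,"translation": [0.09,0.32,0],"dr": [0,0,0]},
  {"gripper": -1,"translation": [0.09,0.32,0],"dr": [0,0,0]},
  {"gripper": -1,"translation": [0.09,0.32,0],"dr": [0,0,0]},
  {"gripper": -1,"translation": [0.09,0.32,0],"dr": [0,0,0]},
  {"gripper": -1,"translation": [0.09,0.32,-0.1],"dr": [0,0,0]},
  {"gripper": -1,"translation": [0.09,0.32,-0.2],"dr": [0,0,0]},
  {"gripper": -1,"translation": [0.09,0.32,-0.3],"dr": [0,0,0]},
  {"gripper": -1,"translation": [0.09,0.32,-0.3],"dr": [0,0,0]},
  {"gripper": -1,"translation": [0.09,0.32,-0.3],"dr": [0,0,0]},
  {"gripper": -1,"translation": [0.09,0.32,-0.3],"dr": [0,0,0]},
  {"gripper": -1,"translation": [0.09,0.28,-0.3],"dr": [0,0,0]},
  {"gripper": -1,"translation": [0,0,0],"dr": [0,0,0]},
])

```text
clock: 14.25
eef_pos: [466.7, 73.8, 114.5]
tcp_rot: [-3.136, 0.009, 0.051]
contact_force: [-2.3, -0.9, -0.7]
opening: 1.006
```

```bash
python3 to.py "[473,79,60]" 0 .05; python3 -c "
from h import *
print(onz('side',318,205.8,20))"
```

```text
14.25 [466.7138  73.824  114.4914] [-3.1362  0.0088  0.0505] [0.1495 0.3221 2.0666 0.009  0.7611 0.0925] [-2.2604 -0.9408 -0.7225]
move/100 [ 0.0629  0.0518 -0.5449] dr [-0.0031 -0.0058 -0.0003]
[464.26 -58.14  20.  ]
```

Emit:
jog_arm([
  {"gripper": -1,"translation": [0.06,0.05,-0.2],"dr": [0,0,0]},
  {"gripper": -1,"translation": [0,0,-0.25],"dr": [0,0,0]},
  {"gripper": -1,"translation": [0,0,0],"dr": [0,0,0]},
  {"gripper": -1,"translation": [0,0,0],"dr": [0,0,0]},
])

```text
clock: 14.58
eef_pos: [473.5, 74.9, 74.1]
tcp_rot: [-3.137, 0.006, 0.048]
contact_force: [-0.1, 0.6, 0.2]
opening: 1.0
```

```bash
python3 to.py "[473,79,28]" 0 .05
```

```text
14.5833 [473.5176  74.9421  74.0633] [-3.1373  0.0056  0.0476] [0.1506 0.4017 2.0751 0.0078 0.6699 0.0968] [-0.1032  0.5951  0.1583]
move/100 [-0.0052  0.0406 -0.4606] dr [-0.0026 -0.0037  0.0015]
```

Emit:
jog_arm([
  {"gripper": -1,"translation": [0,0.04,-0.2],"dr": [-0.002,-0.003,0]},
  {"gripper": -1,"translation": [0,0,-0.2],"dr": [0,0,0]},
  {"gripper": -1,"translation": [0,0,-0.06],"dr": [0,0,0]},
  {"gripper": -1,"translation": [0,0,0],"dr": [0,0,0]},
  {"gripper": -1,"translation": [0,0,0],"dr": [0,0,0]},
])

```text
clock: 15.0
eef_pos: [475.6, 79.0, 29.6]
tcp_rot: [-3.14, -0.003, 0.047]
contact_force: [0.5, -0.3, 0.2]
opening: 0.996
```

Emit:
jog_arm([
  {"gripper": -0.5,"translation": [0,0,0],"dr": [0,0,0]},
  {"gripper": 0,"translation": [0,0,0],"dr": [0,0,0]},
  {"gripper": 1,"translation": [0,0,0],"dr": [0,0,0]},
  {"gripper": 1,"translation": [0,0,0],"dr": [0,0,0]},
  {"gripper": 1,"translation": [0,0,0],"dr": [0,0,0]},
], squeeze=50)

```text
clock: 15.42
eef_pos: [475.8, 79.1, 30.2]
tcp_rot: [-3.141, -0.004, 0.047]
contact_force: [-3.5, -1.6, 15.0]
opening: 0.731
```

Emit:
jog_arm([
  {"gripper": -0.65,"translation": [0,0,0],"dr": [0,0,0]},
  {"gripper": -0.65,"translation": [0,0,0.07],"dr": [0,0,0]},
  {"gripper": -0.65,"translation": [0,0,0],"dr": [0,0,0]},
  {"gripper": 0,"translation": [0,0,0],"dr": [0,0,0]},
  {"gripper": 1,"translation": [0,0,0],"dr": [0,0,0]},
  {"gripper": 1,"translation": [0,0,0],"dr": [0,0,0]},
  {"gripper": 1,"translation": [0,0,0],"dr": [0,0,0]},
])

```text
clock: 16.0
eef_pos: [475.9, 79.3, 36.9]
tcp_rot: [-3.14, -0.004, 0.047]
contact_force: [-4.0, -1.1, 20.3]
opening: 0.733
```

Emit:
jog_arm([
  {"gripper": 1,"translation": [0,0,0.05],"dr": [0,0,0]},
  {"gripper": 1,"translation": [0,0,0.2],"dr": [0,0,0]},
  {"gripper": 1,"translation": [0,0,0.25],"dr": [0,0,0]},
  {"gripper": 1,"translation": [-0.02,-0.25,0.05],"dr": [0,0,0]},
  {"gripper": 1,"translation": [-0.02,-0.25,0],"dr": [0,0,0]},
  {"gripper": 1,"translation": [-0.02,-0.25,0],"dr": [0,0,0]},
  {"gripper": 1,"translation": [-0.03,-0.25,0],"dr": [0,0,0]},
  {"gripper": 1,"translation": [-0.03,-0.25,0],"dr": [0,0,0]},
  {"gripper": 1,"translation": [0,-0.1,0],"dr": [0,0,0]},
  {"gripper": 1,"translation": [0,0,0],"dr": [0,0,0]},
  {"gripper": 1,"translation": [0,0,0],"dr": [0,0,0]},
])

```text
clock: 16.92
eef_pos: [463.3, -55.9, 90.5]
tcp_rot: [-3.14, -0.003, 0.045]
contact_force: [0.3, 0.2, -1.5]
opening: 0.723
```

```bash
python3 to.py "[466,-56,80]" 0 .047; python3 - <<'E'
from h import *
F=np.mean([r.grab_frame("side") for _ in range(3)],0);cv2.imwrite("pics/side7.png",cv2.resize(F[150:240,270:370],None,fx=6,fy=6,interpolation=2))
E
```

```text
16.9167 [463.3392 -55.8542  90.5436] [-3.1404 -0.0026  0.0454] [-0.1243  0.3537  2.0987  0.0025  0.6869 -0.1716] [ 0.322   0.2499 -1.4684]
move/100 [ 0.0266 -0.0015 -0.1054] dr [-0.0008  0.0016  0.001 ][ WARN:0@6.401] global loadsave.cpp:1063 imwrite_ Unsupported depth image for selected encoder is fallbacked to CV_8U.
```

View pics/side7.png

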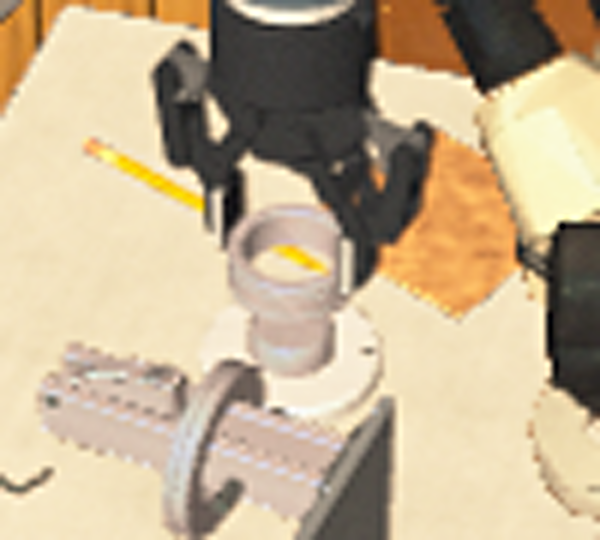

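```bash
python3 - <<'E'
from h import *
for u in(317.25,317.9): print(onz("side",u,192.9,69.6))
print(proj("side",[463.3,-55.9,69.6]),proj("side",[464.26,-58.14,69.6]))
o,d=ray("side",318,193);print(64*435.9/np.linalg.norm(np.array([463,-56,70])-o)*6)
F=np.mean([r.grab_frame("top") for _ in range(2)],0);cv2.imwrite("pics/top7.png",F.astype(np.uint8))
im=cv2.imread("pics/side7.png");g=im.mean(2)
for y in(240,262,275,335,350): print(y,g[y,205:385:4].astype(int))
E
```

```text
[460.59 -56.52  69.6 ]
[462.21 -55.53  69.6 ]
[318.15 193.1 ] [318.04 193.66]
131.30597430886974
240 [225 229 228 229 152  83 140 183 180 155 118  99 117 137 149 157 166 174
 183 190 193 196 200 202 202 201 200 200 198 195 190 180 164 137 148 166
 130  82  52  53  54  54  63  67  66]
262 [221 221 221 222 222 211 184 179 190 186 166 158 190 220 229 225 221 222
 224 228 229 224 210 190 171 154 151 160 181 203 219 214 185 141 172 224
 192 123  64  58  45  39  48  87 135]
275 [221 223 223 223 224 213 176 171 192 194 194 190 185 182 188 200 209 211
 214 216 217 219 221 221 220 221 221 218 209 197 185 180 174 143 176 221
 192 115  48  39  49  87 155 206 213]
335 [223 229 233 231 231 231 232 232 231 233 210 184 184 186 186 180 178 179
 178 180 183 185 185 183 182 183 184 184 184 179 157 139 155 218 243 231
 230 231 232 232 231 227 214 205 207]
350 [232 233 233 234 234 235 236 237 235 235 211 184 180 190 204 204 205 208
 211 214 213 205 202 204 204 202 199 193 181 160 128 119 152 219 245 234
 234 235 224 188 138 120 162 193 203]
```

Emit:
jog_arm([
  {"gripper": 1,"translation": [0,-0.007,-0.1],"dr": [0,0,0]},
  {"gripper": 1,"translation": [0,0,-0.15],"dr": [0,0,0]},
  {"gripper": 1,"translation": [0,0,-0.04],"dr": [0,0,0]},
  {"gripper": 1,"translation": [0,0,-0.02],"dr": [0,0,0]},
  {"gripper": 1,"translation": [0,0,0],"dr": [0,0,0]},
  {"gripper": 1,"translation": [0,0,0],"dr": [0,0,0]},
])

```text
clock: 17.67
eef_pos: [463.4, -56.5, 59.6]
tcp_rot: [-3.141, -0.002, 0.047]
contact_force: [0.1, -0.3, -1.6]
opening: 0.723
```

Emit:
jog_arm([
  {"gripper": 1,"translation": [0,0,-0.02],"dr": [0,0,0]},
  {"gripper": 1,"translation": [0,0,-0.02],"dr": [0,0,0]},
  {"gripper": 1,"translation": [0,0,0],"dr": [0,0,0]},
  {"gripper": 1,"translation": [0,0,0],"dr": [0,0,0]},
])

```text
clock: 18.0
eef_pos: [463.3, -56.5, 55.6]
tcp_rot: [-3.141, -0.003, 0.047]
contact_force: [0.1, -0.0, -1.9]
opening: 0.725
```

Emit:
jog_arm([
  {"gripper": 1,"translation": [0,0,-0.03],"dr": [0,0,0]},
  {"gripper": 1,"translation": [0,0,-0.03],"dr": [0,0,0]},
  {"gripper": 1,"translation": [0,0,0],"dr": [0,0,0]},
  {"gripper": 1,"translation": [0,0,0],"dr": [0,0,0]},
])

```text
clock: 18.33
eef_pos: [463.1, -56.5, 49.3]
tcp_rot: [-3.141, -0.002, 0.047]
contact_force: [0.1, -0.4, -2.4]
opening: 0.724
```

Emit:
jog_arm([
  {"gripper": 1,"translation": [0,0,-0.02],"dr": [0,0,0]},
  {"gripper": 1,"translation": [0,0,-0.02],"dr": [0,0,0]},
  {"gripper": 1,"translation": [0,0,0],"dr": [0,0,0]},
  {"gripper": 1,"translation": [0,0,0],"dr": [0,0,0]},
])

```text
clock: 18.67
eef_pos: [463.2, -56.5, 45.4]
tcp_rot: [-3.141, -0.002, 0.047]
contact_force: [-0.1, 0.2, -2.0]
opening: 0.726
```

Emit:
jog_arm([
  {"gripper": 1,"translation": [0,0,-0.01],"dr": [0,0,0]},
  {"gripper": 1,"translation": [0,0,-0.01],"dr": [0,0,0]},
  {"gripper": 1,"translation": [0,0,0],"dr": [0,0,0]},
  {"gripper": 1,"translation": [0,0,0],"dr": [0,0,0]},
])

```text
clock: 19.0
eef_pos: [463.3, -56.5, 45.0]
tcp_rot: [-3.141, -0.003, 0.047]
contact_force: [-6.2, 1.5, 25.5]
opening: 0.731
```

Emit:
jog_arm([
  {"gripper": 1,"translation": [0,0,0.012],"dr": [0,0,0]},
  {"gripper": -0.6,"translation": [0,0,0],"dr": [0,0,0]},
  {"gripper": -1,"translation": [0,0,0],"dr": [0,0,0]},
  {"gripper": -1,"translation": [0,0,0],"dr": [0,0,0]},
  {"gripper": -1,"translation": [0,0,0],"dr": [0,0,0]},
  {"gripper": -1,"translation": [0,0,0.1],"dr": [0,0,0]},
  {"gripper": -1,"translation": [0,0,0.25],"dr": [0,0,0]},
  {"gripper": -1,"translation": [0,0,0.35],"dr": [0,0,0]},
  {"gripper": -1,"translation": [-0.1,0,0.35],"dr": [0,0,0]},
  {"gripper": -1,"translation": [-0.2,0,0.35],"dr": [0,0,0]},
  {"gripper": -1,"translation": [-0.2,0,0.2],"dr": [0,0,0]},
  {"gripper": -1,"translation": [0,0,0],"dr": [0,0,0]},
])

```text
clock: 20.0
eef_pos: [412.1, -56.6, 208.8]
tcp_rot: [-3.142, -0.007, 0.047]
contact_force: [1.2, 0.5, -1.5]
opening: 1.0
```

```bash
python3 - <<'E'
from h import *
F=np.mean([r.grab_frame("side") for _ in range(3)],0).astype(np.uint8);cv2.imwrite("pics/side8.png",cv2.resize(F[160:310,190:360],(765,600) if 0 else (680,600),interpolation=2))
s=r.sense();print(s["clock"],s["eef_pos"],s["contact_force"],s["opening"])
E
```

```text
20.15 [413.61 -56.59 205.09] [-0.75 -0.27 -1.04] 0.9999496964246922
```

View pics/side8.png

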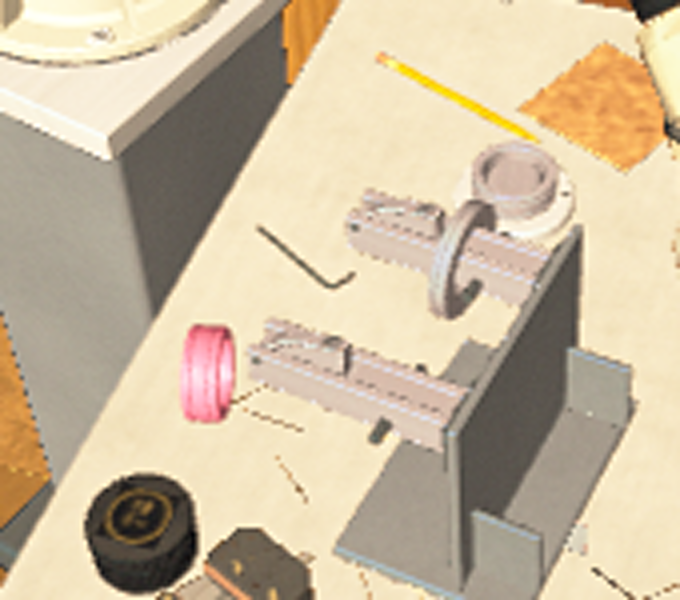

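```bash
python3 -c "
from rig import r
print(r.sign_off())"
```

```text
the job is handed in; nothing more can be done
None
```

I carried out all the steps and handed the job in at about 20 s of the 64 s allowed. It reports no verdict.

- **Taking it off:** I pressed the right keeper down with the front fingertip, pinched the thick ring across its thickness and drew it off the bar.
- **Laying it flat:** My first tilt, away from the robot, came too close to the wrist's limit. I turned the wrist and laid the ring on the cork from a sideways tilt instead. The picture showed it flat and clear of the fingers.
- **Seating it:** I gripped the ring afresh round its rim and lowered it over the spigot. There was no side contact, and it met the flange with the tool at 45.0 mm, against 44.9 mm predicted. I then released it and lifted the gripper away.

**Last checks:** The final side picture shows:
- the ring level round the spigot and down on the flange;
- the thin ring still on its bar;
- the tin and the pink look-alike in place.

The gripper was open, well above the work, with only noise-level force.

**What disagreed or was left unchecked:**
- The two cameras differed by 2–3.5 mm on the ring and spigot positions, so I used the average. The side view of the held ring hinted at an offset of up to 2 mm in y, and I corrected 0.7 mm of it.
- While I gripped the rim on the mat, the tool read 15–20 N upward. I put this down to the pads swinging down as they closed.
- I did not measure the bottle and box at the end; the arm never went near either.

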